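# Gauge the drill bushes with a stepped plug

### The job

The four steel bushes in the aluminium guide block were put back in no known order. Lift the stepped plug gauge out of its black stand and try its thin end gently in the bushes, thin end down and without knocking or forcing it, until you find the one bush that lets the whole thin end in but stops the thick part; leave the plug standing upright in that bush, fully home on its shoulder, and let go. Leave everything else on the desk where it is.

Things in the scene. Friction and masses are not known exactly. Their poses are not given: they have to be found in the camera images.
- plug_mid (a point): Middle of the stepped plug gauge: a loose upright steel bar 95 mm long, 105 to 210 g, with two dark rings round its thick part. This point is on its axis, 47.5 mm above its foot; z points up its length. At the start it stands in the stand, foot 4 mm above the desk.
- plug: The plug gauge; origin at the centre of its foot. Lower 30 mm (thin end): 12 mm in diameter, foot chamfered 1.5 mm wide and 2 mm high. Upper 65 mm (thick part, where it is held): 18 mm in diameter. A square shoulder lies between, 30 mm above the foot. Steel on steel is hard: come onto a face slowly (about 10 mm/s), or it knocks.
- stand: Fixed black plastic stand, 50 x 50 x 28 mm on a 62 mm square foot, with one 15 mm hole 24 mm deep in which the plug stands. Origin under its centre.
- block: Fixed aluminium guide block, 56 (x) x 200 (y) x 40 mm high, origin under its centre, a 10 mm high foot sticking out 20 mm at each end. Four fixed, rigid, flanged steel bushes stand in a row along its y, 46 mm apart, in an order that changes and is not reported. Flanges: 40 mm in diameter, top 44 mm above the desk; bores straight, 40 mm deep, floor 4 mm above the desk.
- seat_1 (a point): Seat 1 of the block, counted from its +y end: nominal centre of the bush's top face, 44 mm above the desk; the bush may stand off it by up to 1 mm in x and y. Bores: one each of 8.5 and 10 mm (thin end stays out), 13 mm (thin end in, shoulder stops: wanted), 24 mm (thick part drops in too).
- seat_2 (a point): Seat 2 of the block, counted from its +y end: nominal centre of the bush's top face, 44 mm above the desk; the bush may stand off it by up to 1 mm in x and y. The plug's foot ends 44 mm (bore too small), 14 mm (right) or 4 mm (too large) above the desk.
- seat_3 (a point): Seat 3 of the block, counted from its +y end: nominal centre of the bush's top face, 44 mm above the desk; the bush may stand off it by up to 1 mm in x and y.
- seat_4 (a point): Seat 4 of the block, counted from its +y end: nominal centre of the bush's top face, 44 mm above the desk; the bush may stand off it by up to 1 mm in x and y.
- marker: Bystander: marker pen lying in front of the block, 17 x 135 x 16 mm. Loose.
- remote: Bystander: small flat black remote, 88 x 40 x 7 mm. Loose.
- vial: Bystander: small upright vial, 15 mm in diameter, 43 mm high; origin under it. Loose, tips easily.
- hex_keys: Bystander: hex keys in a holder, 67 x 52 x 17 mm. Loose.
- screw_tin: Bystander: round tin, 50 mm in diameter, 18 mm high. Loose.
There are look-alikes about, which are no part of the job. What is shaped like the plug but purple is not meant. Leave any purple look-alike of the stand alone.

How it is judged:
On the way:
1. the plug is lifted out of its stand (z of plug in the frame of stand above 0.035 m), for 0.1 s.
At the end, for the whole second after the job is handed in: The plug stands upright (within 0.05 rad) and still in the bush that takes its thin end and stops its shoulder: within 2.5 mm of a seat's centre line, its shoulder on the flange within 2.5 mm (middle of the plug 59 to 64 mm above the block's underside) (z of plug_mid in the frame of block between 0.059 and 0.064 m and angle between plug_mid's own z axis and vertical below 0.05 rad and (horizontal distance between plug_mid and seat_1 below 0.0025 m or horizontal distance between plug_mid and seat_2 below 0.0025 m or horizontal distance between plug_mid and seat_3 below 0.0025 m or horizontal distance between plug_mid and seat_4 below 0.0025 m) and linear speed of plug below 0.01 m/s); the robot touches nothing.
It fails at once if the plug is pressed on a bush, the block or the stand with more than 50 N (contact force between plug and bush_p above 50 N or contact force between plug and bush_q above 50 N or contact force between plug and bush_r above 50 N or contact force between plug and bush_s above 50 N or contact force between plug and block above 50 N or contact force between plug and stand above 50 N).
It fails at once if a bystander is shifted by more than 20 mm or the vial is tipped (distance of any of marker, remote, vial, hex_keys, screw_tin from where it was at the start of the episode above 0.02 m or angle between vial's own z axis and vertical above 0.5 rad).
It also fails if it takes over 72 s, if anything falls off the work surface, if the arm or the gripper's body presses on something with over 40 N, if the wrist force passes 120 N, or if a joint passes its speed limit or range.

### The arm

A 7-joint arm with a two-finger parallel gripper is mounted at the origin on a cart in front of the work surface, level with it; the furniture and walls round the work are solid. World frame = base frame: x ahead of the robot, y to its left, z up, the work surface at z = 0. Lengths are in m, angles in rad, forces in N, time in s.
With the tool pointing down it reaches from about 0.425 to 1.025 m from the base axis. Payload 9.4 kg.
Tool frame: the origin (TCP) lies on the centre line of the jaws, within the pads' length; the fingertips stand 19 mm ahead of it and the grasp point (between the pads) is the TCP; z points along the fingers, y is the line along which they close (so a half turn about z gives the same grasp; the last joint's range is limited). The gripper opens to 93 mm and grips with 3 to 60 N. Pads are 15 mm wide; open, the fingers measure 128 mm over their backs; the gripper's body (75 mm by 188 mm) begins 65 mm behind the grasp point.
Start: joints at [-0.077, 0.599, -0.003, 1.599, 0.002, 0.943, -0.08], TCP at [0.725, -0, 0.21] pointing down, gripper open.
Joint ranges: [-2.57, 2.57], [-0.35, 1.97], [-1.29, 1.29], [0.11, 2.56], [-1.05, 4.19], [0.11, 1.86], [-2.63, 2.63]. Speed limits (rad/s): [2.22, 2.22, 3.01, 3.01, 3.14, 3.14, 3.14].

### API

Orientations are given as [roll, pitch, yaw] about the fixed x, y, z axes, in that order (R = Rz(yaw) Ry(pitch) Rx(roll)).
In Python, from plant import observe, viewer, order gives the robot as it stands.
- The arm moves only by the tool play_rows, never from a script. Its argument "targets" is one flat list of numbers, 5 for each row, row after row: the gripper command: -1 is fully open, 1 is shut, values between are in proportion, then the shift along the world's x, y, z in mm, then the turn about the world's z in rad. A call has exactly 10 rows; each row is the pose to reach, as a shift and turn from the pose commanded when the call began; what a row does not reach only later rows make up. A row lasts 1/12 s, in which the tool goes at most 41.7 mm and 7.16 degrees, less where a joint would pass 70% of its speed; a pose out of reach is approached as far as the arm can. A call with a gripper value outside its range is refused whole. The fingers move at their own pace and stop on an object; "grip_force" is the grip in N (left out, the last holds). Time passes only in rows, so rows that repeat a pose let the fingers close, or fill a call up. It gives the time, the measured TCP pose, the force, the opening and the grip force at its end, in the units of the state.
- observe(): the state, without advancing time (a new reading comes with each control period).
- viewer.capture(name): name is "scene" or "side" or "wrist"; returns the picture (400x640x3 uint8, red, green, blue); there is no depth.
- viewer.camera_info(name): a dict with "fx", "fy", "cx", "cy" (pixels), "position" and "rotation" of the camera in the world; the wrist camera has in their place "mount" (4x4, takes a point from camera to tool coordinates, whose origin is the TCP and whose axes are the flange's). Camera axes: x right, y up, looking along -z (the intrinsics and any distortion apply to the point x, -y, -z); pixel columns grow to the right and rows downward; lengths in m; the calibration is good to about 2 mm. The wrist camera is an equidistant fisheye: a pixel r from the principal point sees the ray r / f radians off the axis. A picture is of the moment at which its call begins: read the wrist's pose just before it. camera_info takes no time and is no camera call.
- order.hand_in(): hands the job in; it is judged then, once.
The state is a dict: "time": time; "joint_pos": joint angles; "joint_velocities": joint speeds; "effort": joint torques, N m; "tcp_pos": TCP position; "tool_rot": TCP orientation; "force": force on the tool from outside, world axes, zero at the start; "wrist_torque": the same for the moment, N m; "grip_width": opening from 0.0 (shut) to 1.0 (fully open); "gripper_force": force on a finger pad.
Only numpy, scipy, OpenCV 4.12 (cv2) and the standard library are available. Lean on these libraries where they do the work, as an engineer would, in place of code of your own. Each camera call takes 0.05 s, during which the arm holds its last target. There are 200 camera calls.

## Working session

There is one attempt and no reset: what is moved stays moved. The work goes in short steps, Python scripts to look and compute and a tool call to move; the robot and the scene stay as the last step left them, time stands still between calls to the robot, and variables do not carry over. Pictures are saved under pics/ and viewed, at most 10 in all, crops included, and the job is handed in when it is done.

Besides the shell and the picture viewer there is one more tool, called after "Emit:" by a JSON object that holds its "op" and its "data", one argument or row to a line. play_rows: Moves the arm, as the interface text tells. Its arguments: {"type":"object","properties":{"targets":{"type":"array"},"grip_force":{"type":"number"}},"required":["targets"]}

```bash
mkdir -p pics; ls
python3 - <<'E'
from plant import observe, viewer
import cv2,numpy as np
s=observe();print(s)
for n in("scene","side","wrist"):
    im=viewer.capture(n);cv2.imwrite(f"pics/{n}0.png",im[:,:,::-1]);print(n,viewer.camera_info(n))
a=[cv2.imread(f"pics/{n}0.png") for n in("scene","side")]
cv2.imwrite("pics/a0.png",cv2.resize(np.vstack(a),(480,600)))
E
```

```text
pics
{'time': 0.0, 'joint_pos': array([-0.07668908,  0.6000689 , -0.00253339,  1.6001396 ,  0.00179624,
        0.9428742 , -0.07981141]), 'joint_velocities': array([-3.12142662e-05,  3.51134884e-04,  1.43563127e-03,  1.98360232e-04,
       -4.00969019e-04, -1.84576686e-03,  9.32331517e-04]), 'effort': array([ 5.70884713e-04, -7.65060925e+01,  1.49801854e+00, -2.52344084e+01,
       -5.23842021e-02,  1.69115182e-02,  2.08527672e-04]), 'tcp_pos': array([ 7.24501975e-01, -3.23479461e-05,  2.08997259e-01]), 'tool_rot': array([-3.14011130e+00,  1.39986974e-04,  1.57082227e+00]), 'force': array([-0.10343018, -0.0008122 ,  0.01994093]), 'wrist_torque': array([ 0.03891493,  0.01065243, -0.00987917]), 'gripper_force': 0.0, 'grip_width': 0.9987414575621163}
scene {'fx': 448.7937145817672, 'fy': 448.7937145817672, 'cx': 327.04554299934, 'cy': 194.43266307775735, 'position': array([0.02534768, 0.70134177, 0.73069863]), 'rotation': array([ 0.82513456, -0.0152414 , -2.40031135])}
side {'fx': 397.76967408327073, 'fy': 397.76967408327073, 'cx': 317.46431204615897, 'cy': 203.7939217139458, 'position': array([0.46287213, 0.82314681, 0.55491133]), 'rotation': array([ 9.56971785e-01,  2.38254439e-03, -3.04684038e+00])}
wrist {'fx': 309.70691628693146, 'fy': 309.70691628693146, 'cx': 321.3217893617221, 'cy': 198.81346802602027, 'mount': array([[-5.46906672e-04,  9.68664684e-01,  2.48371556e-01,
         6.80484128e-02],
       [ 9.99999783e-01,  4.38232298e-04,  4.92835834e-04,
         9.17469935e-04],
       [ 3.68548230e-04,  2.48371772e-01, -9.68664713e-01,
        -1.74149919e-01],
       [ 0.00000000e+00,  0.00000000e+00,  0.00000000e+00,
         1.00000000e+00]])}
```

View pics/scene0.png

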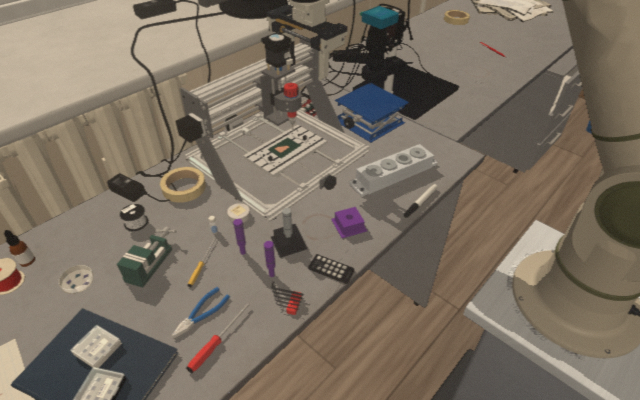

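View pics/side0.png

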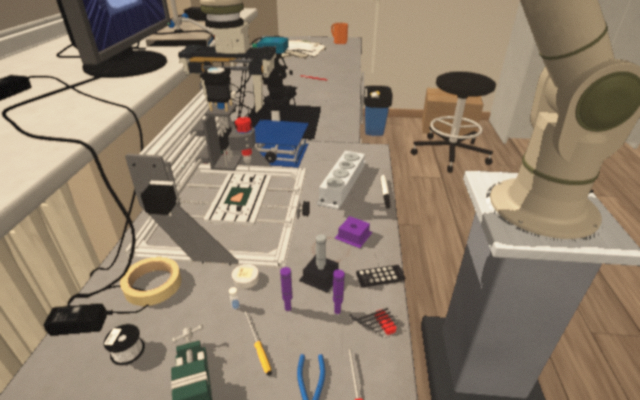

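View pics/wrist0.png

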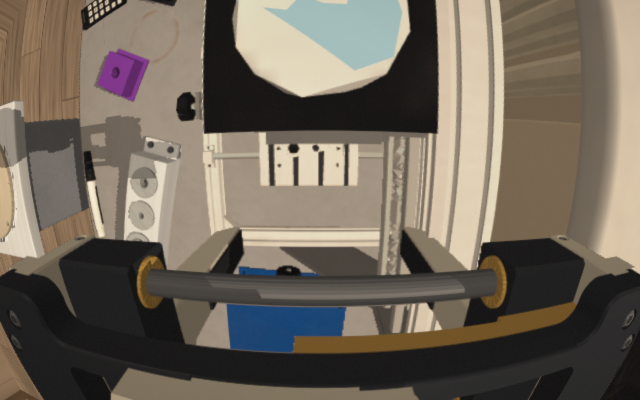

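Block at scene (395,170), side (343,178); plug in black stand at scene (288,235), side (320,265). I'll write ray helpers and locate these more closely.

```bash
cat > h.py <<'E'
from plant import observe, viewer
import cv2,numpy as np
from scipy.spatial.transform import Rotation as R
def ray(n,u,v,s=None):
    c=viewer.camera_info(n);x=(u-c['cx'])/c['fx'];y=(v-c['cy'])/c['fy']
    if n!='wrist': return c['position'],R.from_euler('xyz',c['rotation']).apply([x,-y,-1.])
    r=np.hypot(x,y)+1e-12;d=np.array([np.sin(r)*x/r,-np.sin(r)*y/r,-np.cos(r)])
    M=c['mount'];T=R.from_euler('xyz',s['tool_rot'])
    return T.apply(M[:3,3])+s['tcp_pos'],T.apply(M[:3,:3]@d)
def cast(n,u,v,z,s=None):
    o,d=ray(n,u,v,s);return o+d*(z-o[2])/d[2]
def meet(*rs):
    A=0;b=0
    for o,d in rs:
        d=d/np.linalg.norm(d);P=np.eye(3)-np.outer(d,d);A=A+P;b=b+P@o
    return np.linalg.solve(A,b)
E
python3 - <<'E'
from h import *
s=observe()
# wrist pixels: bores (coarse)
for p in((143,182),(141,214),(138,243)): print(p,cast('wrist',*p,.044,s).round(4))
for n,p in(('scene',(288,211)),('side',(321,237))): print(n,cast(n,*p,.099).round(3))
print(meet(ray('scene',288,211),ray('side',321,237)).round(4))
for n,p in(('scene',(290,250)),('side',(319,280))): print(n,cast(n,*p,.0).round(3))
print('spindle/motor box',meet(ray('scene',190,128),ray('side',155,197)).round(3))
print('vial',cast('scene',213,218,.04),'purple plugs',cast('scene',240,222,.095),cast('scene',269,243,.095))
a=cv2.imread('pics/scene0.png')[130:290,200:460];b=cv2.imread('pics/side0.png')[140:310,220:420]
cv2.imwrite('pics/c1.png',cv2.resize(a,None,fx=3,fy=3,interpolation=cv2.INTER_CUBIC))
cv2.imwrite('pics/c2.png',cv2.resize(b,None,fx=3.5,fy=3.5,interpolation=cv2.INTER_CUBIC))
E
```

```text
(143, 182) [0.5008 0.0029 0.044 ]
(141, 214) [ 0.4907 -0.0393  0.044 ]
(138, 243) [ 0.477  -0.0807  0.044 ]
scene [0.504 0.28  0.099]
side [0.509 0.281 0.099]
[0.5094 0.2745 0.0928]
scene [0.491 0.292 0.   ]
side [0.512 0.29  0.   ]
spindle/motor box [0.789 0.296 0.174]
vial [0.64947476 0.36462358 0.04      ] purple plugs [0.55285977 0.36213839 0.095     ] [0.47155373 0.359838   0.095     ]
```

View pics/c1.png

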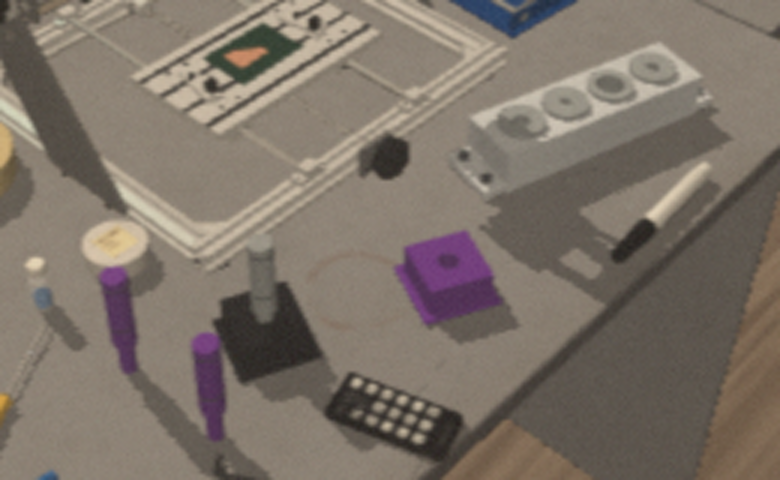

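View pics/c2.png

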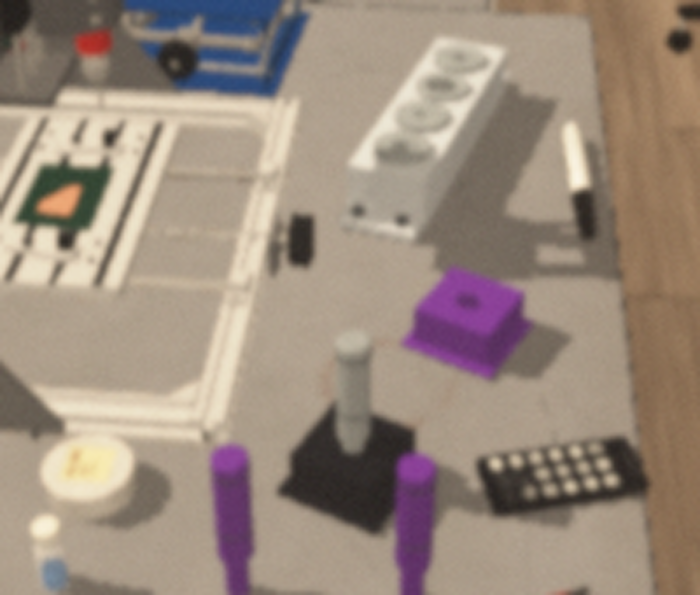

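Run:
```python
from h import *
def proj(n,P):
    c=viewer.camera_info(n);q=R.from_euler('xyz',c['rotation']).inv().apply(np.array(P)-c['position'])
    return (c['cx']-c['fx']*q[0]/q[2],c['cy']+c['fy']*q[1]/q[2])
for P in((.725,0,.21),(.725,0,.3),(.725,.068,.383)): print(P,[np.round(proj(n,P)) for n in('scene','side')])
print('pcb',cast('scene',285,148,.02),cast('side',238,197,.02))
print('gantry top', meet(ray('scene',278,45),ray('side',214,75)), 'red',meet(ray('scene',291,90),ray('side',243,125)))
print('blackbox', meet(ray('scene',190,128),ray('side',158,197)))
s=observe()
for z in(0.02,.2,.25,.3): print(z,cast('wrist',205,132,z,s),cast('wrist',437,132,z,s))
a=cv2.imread('pics/scene0.png')[0:200,100:420]
b=cv2.imread('pics/side0.png')[0:240,100:420]
cv2.imwrite('pics/c3.png',np.hstack([cv2.resize(a,(400,250)),cv2.resize(b,(400,300))[:250]]))
```

```text
(0.725, 0, 0.21) [array([306.,  74.]), array([236., 113.])]
(0.725, 0, 0.3) [array([305.,  38.]), array([231.,  72.])]
(0.725, 0.068, 0.383) [array([282.,   9.]), array([215.,  38.])]
pcb [0.738357   0.06975551 0.02      ] [0.728139   0.05677353 0.02      ]
gantry top [0.73126879 0.0797339  0.31271658] red [0.68498335 0.08891866 0.22026609]
blackbox [0.78137071 0.29963057 0.17856114]
0.02 [0.58307909 0.05915144 0.02      ] [0.86622704 0.05899232 0.02      ]
0.2 [0.65376216 0.06357482 0.2       ] [0.79662247 0.06349454 0.2       ]
0.25 [0.67339634 0.06480354 0.25      ] [0.77728787 0.06474516 0.25      ]
0.3 [0.69303052 0.06603226 0.3       ] [0.75795327 0.06599578 0.3       ]
```

View pics/c3.png

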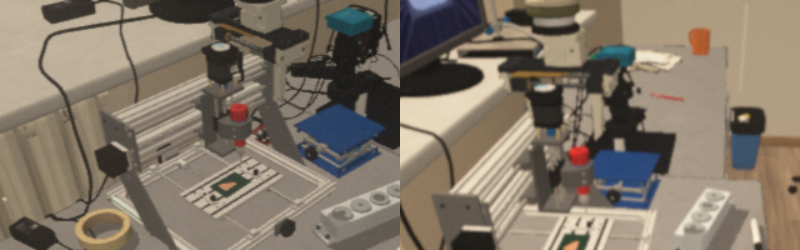

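The CNC spindle stands just at +y of the gripper (top about (0.73,0.08,0.31)), so I retreat in −x first.

Emit:
{"op": "play_rows", "data": {
  "targets": [-1, -30, 0, 0, 0, -1, -60, 0, 0, 0, -1, -90, 0, 0, 0, -1, -120, 0, 0, 0, -1, -150, 0, 0, 0, -1, -180, 0, 0, 0, -1, -215, 0, 0, 0, -1, -215, 0, 0, 0, -1, -215, 0, 0, 0, -1, -215, 0, 0, 0],
  "grip_force": 25
}}

```text
time: 0.98
tcp_pos: [0.5109, 0.0001, 0.2102]
tool_rot: [3.14, -0.0, 1.571]
force: [1.1, -0.2, 0.1]
grip_width: 1.005
gripper_force: 0.0
```

Run:
```python
from h import *
import pickle
s=observe();im=viewer.capture('wrist')[:,:,::-1];cv2.imwrite('pics/w1.png',im);pickle.dump(s,open('s1.p','wb'));print(s['tcp_pos'],s['tool_rot'])
```

```text
[5.10853868e-01 1.00189638e-04 2.10187017e-01] [ 3.14028304e+00 -1.01411784e-04  1.57087404e+00]
```

View pics/w1.png

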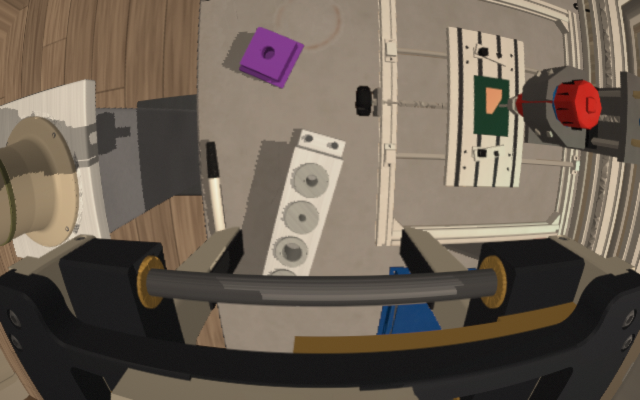

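Wrist view: seats at about (311,181), (302,217), (291,252), (283,278); seat 3 has the largest bore, seat 1 a middle one. Measure, while moving toward the plug.

Run:
```python
from h import *
import pickle
s=pickle.load(open('s1.p','rb'));g=cv2.imread('pics/w1.png',0)
for p in((311,181),(302,217),(291,252)):
    a=cv2.resize(g[p[1]-28:p[1]+29,p[0]-28:p[0]+29],None,fx=4,fy=4,interpolation=cv2.INTER_CUBIC)
    c=cv2.HoughCircles(a,cv2.HOUGH_GRADIENT,1,20,param1=80,param2=12,minRadius=62,maxRadius=86)
    if c is not None:
        for x,y,r in c[0][:2]:
            u,v=p[0]-28+(x-1.5)/4,p[1]-28+(y-1.5)/4;P=cast('wrist',u,v,.044,s);Q=cast('wrist',u+r/4,v,.044,s);print(u,v,P.round(4),'D',(2*np.linalg.norm(P-Q)).round(4))
    print(g[p[1],p[0]-24:p[0]+25:1])
print('plug', cast('side',321,237,.099))
```

```text
310.5 180.0 [0.4997 0.0026 0.044 ] D 0.0397
303.0 181.0 [0.4913 0.0015 0.044 ] D 0.0385
[207 208 205 170 153 151 145 140 156 160 159 159 158 158 156 151 135 128
 138  97  76  74  76  80  85  87  86  86  86  89 106 143 157 159 160 159
 157 157 155 147 138 165 200 211 210 209 211 212 209]
300.5 215.5 [ 0.4878 -0.0389  0.044 ] D 0.0408
301.75 221.0 [ 0.4891 -0.0456  0.044 ] D 0.0476
[205 203 193 183 177 150 134 144 154 156 157 159 157 155 153 154 155 156
 156 152 131  87  77  81  85  89  92 113 151 160 162 158 158 158 159 160
 158 155 154 155 170 195 207 208 209 210 208 193 165]
289.0 255.25 [ 0.4727 -0.0895  0.044 ] D 0.049
294.0 250.75 [ 0.479  -0.0834  0.044 ] D 0.0506
[123 176 197 200 198 178 148 140 135 152 158 160 152 143 155 131 118 106
  89  75  76  78  81  83  85  87  87  89  89  90  89  89  87  88 110 142
 162 163 162 148 163 188 204 205 206 207 207 203 182]
plug [0.50920167 0.28065259 0.099     ]
```

Emit:
{"op": "play_rows", "data": {
  "targets": [-1, 0, 20, 0, 0, -1, 0, 45, 0, 0, -1, 0, 70, 0, 0, -1, 0, 95, 0, 0, -1, 0, 120, 0, 0, -1, 0, 145, 0, 0, -1, 0, 170, 0, 0, -1, 0, 190, 0, 0, -1, 0, 190, 0, 0, -1, 0, 190, 0, 0]
}}

```text
time: 1.87
tcp_pos: [0.5107, 0.1914, 0.2093]
tool_rot: [-3.141, -0.0, 1.573]
force: [-0.4, -1.0, 0.8]
grip_width: 0.998
gripper_force: 0.0
```

Run:
```python
from h import *
import pickle
s=observe();im=viewer.capture('wrist')[:,:,::-1];cv2.imwrite('pics/w2.png',im);pickle.dump(s,open('s2.p','wb'));print(s['tcp_pos'],s['tool_rot'])
```

```text
[0.51065738 0.19139198 0.20931427] [-3.14137903e+00 -2.59216104e-05  1.57310322e+00]
```

View pics/w2.png

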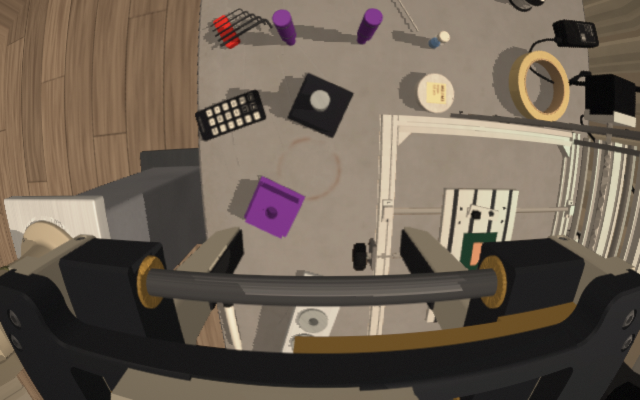

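Plug top at about (320,100) inside the black stand; the purple plugs at (284,28), (370,25) are well clear. Bore widths in pixels put 13 mm at seat 1 (24 mm at seat 3, 8.5 mm at seat 2).

Run:
```python
from h import *
import pickle
s=pickle.load(open('s2.p','rb'));im=cv2.imread('pics/w2.png');g=cv2.cvtColor(im,cv2.COLOR_BGR2GRAY)[70:140,285:360]
m=(g<70).astype(np.uint8)
cs,h=cv2.findContours(m,cv2.RETR_CCOMP,cv2.CHAIN_APPROX_NONE)
big=max(range(len(cs)),key=lambda i:cv2.contourArea(cs[i]))
print('stand',cast('wrist',*(np.array(cv2.minAreaRect(cs[big])[0])+[285,70]),.015,s))
for i,c in enumerate(cs):
    if h[0][i][3]>=0 and cv2.contourArea(c)>60:
        x,y,w,hh=cv2.boundingRect(c);(cx,cy),r=cv2.minEnclosingCircle(c)
        print('hole',x+285,y+70,w,hh,cx+285,cy+70,r)
print(g[100-70,20:55]);print(g[10:55,35])
for v in(98,99,100,101): print(v,cast('wrist',320,v,.099,s))
```

```text
stand [0.50913827 0.27830826 0.015     ]
hole 309 89 23 23 319.6929817199707 99.93859672546387 11.545272827148438
[ 24  24  24  27  52 113 153 166 168 168 168 169 167 165 164 164 164 164
 165 167 167 168 168 162 132  73  38  31  34  32  32  33  32  33  33]
[ 34  33  33  33  34  32  33  32  32  54 128 161 168 168 166 165 164 163
 164 165 164 165 165 166 166 167 168 165 150 107  82  57  39  33  31  32
  32  32  31  33  30  32  31  31  31]
98 [0.51005536 0.28067882 0.099     ]
99 [0.51005685 0.27975542 0.099     ]
100 [0.51005833 0.27883244 0.099     ]
101 [0.5100598  0.27790986 0.099     ]
```

Emit:
{"op": "play_rows", "data": {
  "targets": [-1, -1, 25, 0, 0, -1, -1, 50, 0, 0, -1, -1, 75, 0, 0, -1, -1, 88, 0, 0, -1, -1, 88, -20, 0, -1, -1, 88, -50, 0, -1, -1, 88, -80, 0, -1, -1, 88, -110, 0, -1, -1, 88, -134, 0, -1, -1, 88, -134, 0]
}}

```text
time: 2.75
tcp_pos: [0.5074, 0.2752, 0.0717]
tool_rot: [-3.136, 0.004, 1.57]
force: [-0.3, -0.5, 0.4]
grip_width: 1.0
gripper_force: 0.0
```

Emit:
{"op": "play_rows", "data": {
  "targets": [0.2, 0, 0, 0, 0, 0.4, 0, 0, 0, 0, 0.5, 0, 0, 0, 0, 0.6, 0, 0, 0, 0, 0.7, 0, 0, 0, 0, 0.8, 0, 0, 0, 0, 1, 0, 0, 0, 0, 1, 0, 0, 0, 0, 1, 0, 0, 0, 0, 1, 0, 0, 0, 0]
}}

```text
time: 3.58
tcp_pos: [0.5089, 0.278, 0.0758]
tool_rot: [-3.142, 0.0, 1.571]
force: [-0.0, 0.7, -0.4]
grip_width: 0.332
gripper_force: 0.0
```

Emit:
{"op": "play_rows", "data": {
  "targets": [1, 0, 1, 0, 0, 1, 0, 1, 0, 0, 1, 0, 1, 0, 0, 1, 0, 1, 0, 0, 1, 0, 1, 0, 0, 1, 0, 1, 0, 0, 1, 0, 1, 0, 0, 1, 0, 1, 0, 0, 1, 0, 1, 0, 0, 1, 0, 1, 0, 0]
}}

```text
time: 4.42
tcp_pos: [0.509, 0.279, 0.0758]
tool_rot: [-3.142, 0.0, 1.571]
force: [0.5, -0.5, -1.4]
grip_width: 0.185
gripper_force: 25.0
```

Emit:
{"op": "play_rows", "data": {
  "targets": [1, 0, 0, 4, 0, 1, 0, 0, 10, 0, 1, 0, 0, 18, 0, 1, 0, 0, 28, 0, 1, 0, 0, 38, 0, 1, 0, 0, 50, 0, 1, 0, 0, 62, 0, 1, 0, 0, 75, 0, 1, 0, 0, 75, 0, 1, 0, 0, 75, 0]
}}

```text
time: 5.25
tcp_pos: [0.5095, 0.2793, 0.152]
tool_rot: [3.14, -0.001, 1.571]
force: [1.2, -0.4, -1.2]
grip_width: 0.186
gripper_force: 25.0
```

Emit:
{"op": "play_rows", "data": {
  "targets": [1, 0, -12, 0, 0, 1, 0, -32, 0, 0, 1, -1, -56, 0, 0, 1, -1, -80, 0, 0, 1, -2, -104, 0, 0, 1, -2, -128, 0, 0, 1, -3, -150, 0, 0, 1, -3, -170, 0, 0, 1, -3, -180, 0, 0, 1, -3, -180, 0, 0]
}}

```text
time: 6.08
tcp_pos: [0.5054, 0.0958, 0.1503]
tool_rot: [-3.14, 0.001, 1.567]
force: [0.2, 0.3, -1.6]
grip_width: 0.184
gripper_force: 25.0
```

Run:
```python
from h import *
import pickle
s=observe();im=viewer.capture('wrist')[:,:,::-1];cv2.imwrite('pics/w3.png',im);pickle.dump(s,open('s3.p','wb'));print(s)
sd=viewer.capture('side')[:,:,::-1];cv2.imwrite('pics/sd3.png',sd)
sc=viewer.capture('scene')[:,:,::-1];cv2.imwrite('pics/sc3.png',sc)
f=lambda a:cv2.resize(a,None,fx=2,fy=2,interpolation=cv2.INTER_CUBIC)
cv2.imwrite('pics/v3.png',np.hstack([f(im[130:330,220:420]),f(sd[110:310,240:400]),]))
```

```text
{'time': 6.0833, 'joint_pos': array([-0.25391147,  0.43528476, -0.06085254,  2.13216501,  0.04880819,
        0.57712833, -0.35387115]), 'joint_velocities': array([-0.04356621,  0.00576024, -0.03506319, -0.02401336, -0.00972317,
        0.00090459, -0.04021344]), 'effort': array([ 9.51047614e-01, -5.62408125e+01,  6.22062162e-01, -1.71068984e+01,
       -1.13680278e-02, -6.62347977e-02,  4.25437046e-01]), 'tcp_pos': array([0.50540216, 0.09582056, 0.15034591]), 'tool_rot': array([-3.14024525e+00,  1.46252128e-03,  1.56698561e+00]), 'force': array([ 0.22231085,  0.34593415, -1.55967906]), 'wrist_torque': array([ 0.04969071, -0.02539381,  0.04621724]), 'gripper_force': 24.99920904636383, 'grip_width': 0.1836916398267433}
```

View pics/v3.png

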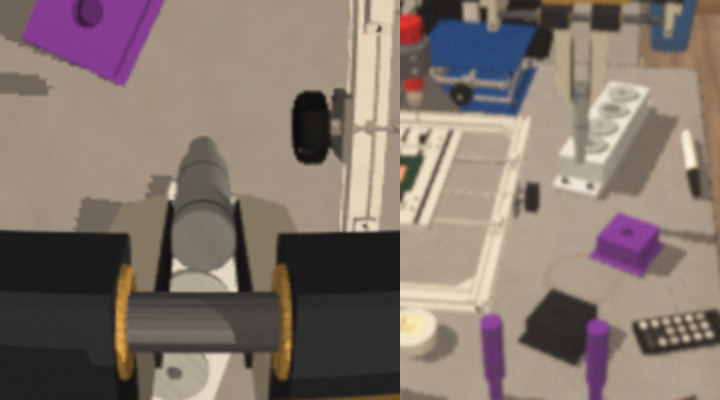

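Plug held straight between the pads (foot at wrist pixel ≈(321,200), as expected for an upright plug). Now the bore centres.

Run:
```python
from h import *
import pickle
s=pickle.load(open('s1.p','rb'));g=cv2.imread('pics/w1.png',0);S=8
for p in((311,181),(302,217),(291,252)):
    a=cv2.resize(g[p[1]-14:p[1]+15,p[0]-14:p[0]+15],None,fx=S,fy=S,interpolation=cv2.INTER_CUBIC)
    cs,_=cv2.findContours((a<120).astype(np.uint8),cv2.RETR_EXTERNAL,cv2.CHAIN_APPROX_NONE)
    c=max(cs,key=cv2.contourArea);(cx,cy),ax,_=cv2.fitEllipse(c);q=[p[0]-14+(cx-3.5)/S,p[1]-14+(cy-3.5)/S]
    P=cast('wrist',*q,.044,s);k=np.linalg.norm(cast('wrist',q[0]+1,q[1],.044,s)-P)
    print(np.round(q,2),P.round(4),'dia mm',(np.array(ax)/S*k*1e3).round(1))
# block's long white top: flange spot check by minAreaRect of bright region
s3=pickle.load(open('s3.p','rb'));g3=cv2.imread('pics/w3.png',0)
print(g3[185:215,321]);print(g3[203,305:340]);print(g3[212,305:340])
c=viewer.camera_info('wrist')['mount']
for z in(.041,.071):
    q=np.linalg.inv(c)@[0,0,z,1];th=np.arctan2(np.hypot(q[0],q[1]),-q[2]);e=np.array([q[0],-q[1]])/np.hypot(q[0],q[1]);print(z,309.7*th*e+[321.32,198.81])
```

```text
[311.14 181.58] [0.5004 0.0008 0.044 ] dia mm [ 9.8 13.9]
[301.69 217.43] [ 0.4891 -0.0413  0.044 ] dia mm [7.6 8.5]
[291.68 252.99] [ 0.4761 -0.0864  0.044 ] dia mm [18.4 24.1]
[149 149 148 149 148 148 148 149 149 148 148 148 144 109  91  90  91  91
  92  92  94  93  92  94  92  80  82  92  93  92]
[149 149 150 149 149 149 150 149 147 123  95  89  91  90  92  92  92  92
  94  98 104 109 118 134 144 148 148 147 148 148 147 148 147 148 148]
[149 148 150 148 131 103  92  87  86  82  81  81  86  90  90  91  92  91
  92  92  92  90  85  90  99 111 117 124 135 145 147 148 149 149 148]
0.041 [320.2211841  215.94437396]
0.071 [320.35929351 204.92968514]
```

Bore major axes 13.9 / 8.5 / 24.1 mm → seat 1 is the 13 mm bush. Closer look from above it for its centre.

Emit:
{"op": "play_rows", "data": {
  "targets": [1, 0, -12, 0, 0, 1, 0, -32, 0, 0, 1, -1, -56, 0, 0, 1, -2, -80, 0, 0, 1, -3, -104, 0, 0, 1, -4, -128, 0, 0, 1, -5, -145, 0, 0, 1, -6, -150, 0, 0, 1, -6, -150, 0, 0, 1, -6, -150, 0, 0]
}}

```text
time: 7.07
tcp_pos: [0.5001, -0.0502, 0.1508]
tool_rot: [3.141, -0.0, 1.571]
force: [-0.8, 0.7, 0.1]
grip_width: 0.182
gripper_force: 25.0
```

Run:
```python
from h import *
import pickle
s=observe();im=viewer.capture('wrist')[:,:,::-1];cv2.imwrite('pics/w4.png',im);pickle.dump(s,open('s4.p','wb'));print(s['tcp_pos'],s['tool_rot'])
c=viewer.camera_info('wrist');M=c['mount'];T=R.from_euler('xyz',s['tool_rot'])
p=M[:3,:3].T@(T.inv().apply(np.array([.5005,.003,.044])-s['tcp_pos'])-M[:3,3]);print(p)
r=np.hypot(p[0],p[1]);th=np.arctan2(r,-p[2]);u=c['cx']+c['fx']*th*p[0]/r;v=c['cy']-c['fy']*th*p[1]/r;print('pred',u,v)
x0,y0=int(u)-50,int(v)-50;cv2.imwrite('pics/w4c.png',cv2.resize(im[y0:y0+100,x0:x0+100],None,fx=6,fy=6,interpolation=cv2.INTER_CUBIC));print(x0,y0)
```

```text
[ 0.50010018 -0.05017951  0.15079843] [ 3.14149540e+00 -4.58876858e-04  1.57143536e+00]
[-0.00038103  0.05533645 -0.2758728 ]
pred 320.89962706882295 137.50399809090345
270 87
```

View pics/w4c.png

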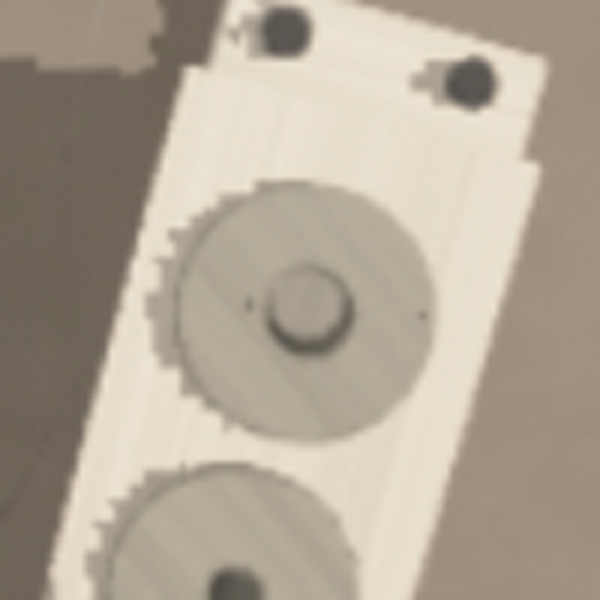

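Seat 1's bore (≈13.8 mm at crop (309,310), pixel ≈(321.1,138.3)) → about (0.5003, 0.002). Seat 2's bore is clearly smaller. Moving over seat 1.

Emit:
{"op": "play_rows", "data": {
  "targets": [1, 0, 8, 0, 0, 1, 0, 22, 0, 0, 1, 0, 38, 0, 0, 1, 0, 48, 0, 0, 1, 0, 52, 0, 0, 1, 0, 52, -5, 0, 1, 0, 52, -12, 0, 1, 0, 52, -20, 0, 1, 0, 52, -25, 0, 1, 0, 52, -27, 0]
}}

```text
time: 7.95
tcp_pos: [0.4994, 0.0003, 0.1225]
tool_rot: [-3.14, 0.0, 1.57]
force: [-0.4, 0.4, -1.2]
grip_width: 0.183
gripper_force: 25.0
```

Emit:
{"op": "play_rows", "data": {
  "targets": [1, 0, 0, 0, 0, 1, 0, 0, 0, 0, 1, 0, 0, 0, 0, 1, 0, 0, 0, 0, 1, 0, 0, 0, 0, 1, 0, 0, 0, 0, 1, 0, 0, 0, 0, 1, 0, 0, 0, 0, 1, 0, 0, 0, 0, 1, 0, 0, 0, 0]
}}

```text
time: 8.78
tcp_pos: [0.5, 0.001, 0.1239]
tool_rot: [3.142, 0.0, 1.571]
force: [-0.0, -0.6, -1.2]
grip_width: 0.184
gripper_force: 25.0
```

Emit:
{"op": "play_rows", "data": {
  "targets": [1, 0.3, 1, -0.8, 0, 1, 0.3, 1, -1.6, 0, 1, 0.3, 1, -2.4, 0, 1, 0.3, 1, -3.2, 0, 1, 0.3, 1, -4, 0, 1, 0.3, 1, -4.8, 0, 1, 0.3, 1, -5.6, 0, 1, 0.3, 1, -6.4, 0, 1, 0.3, 1, -7.2, 0, 1, 0.3, 1, -8, 0]
}}

```text
time: 9.62
tcp_pos: [0.5003, 0.002, 0.1157]
tool_rot: [3.142, 0.0, 1.571]
force: [-0.3, -1.1, -1.7]
grip_width: 0.184
gripper_force: 25.0
```

Emit:
{"op": "play_rows", "data": {
  "targets": [1, 0, 0, -0.5, 0, 1, 0, 0, -1, 0, 1, 0, 0, -1.5, 0, 1, 0, 0, -2, 0, 1, 0, 0, -2.5, 0, 1, 0, 0, -3, 0, 1, 0, 0, -3, 0, 1, 0, 0, -3, 0, 1, 0, 0, -3, 0, 1, 0, 0, -3, 0]
}}

```text
time: 10.45
tcp_pos: [0.5002, 0.002, 0.1128]
tool_rot: [-3.141, 0.0, 1.571]
force: [-0.4, -0.5, -2.4]
grip_width: 0.184
gripper_force: 25.0
```

No resistance: it is entering. Continue gently.

Emit:
{"op": "play_rows", "data": {
  "targets": [1, 0, 0, -0.9, 0, 1, 0, 0, -1.8, 0, 1, 0, 0, -2.7, 0, 1, 0, 0, -3.6, 0, 1, 0, 0, -4.5, 0, 1, 0, 0, -5.4, 0, 1, 0, 0, -6.3, 0, 1, 0, 0, -7.2, 0, 1, 0, 0, -8.1, 0, 1, 0, 0, -9, 0]
}}

```text
time: 11.28
tcp_pos: [0.5003, 0.002, 0.1037]
tool_rot: [-3.142, 0.0, 1.571]
force: [-0.9, -0.4, -1.1]
grip_width: 0.184
gripper_force: 25.0
```

Emit:
{"op": "play_rows", "data": {
  "targets": [1, 0, 0, -0.9, 0, 1, 0, 0, -1.8, 0, 1, 0, 0, -2.7, 0, 1, 0, 0, -3.6, 0, 1, 0, 0, -4.5, 0, 1, 0, 0, -5.4, 0, 1, 0, 0, -6.3, 0, 1, 0, 0, -7.2, 0, 1, 0, 0, -8.1, 0, 1, 0, 0, -9, 0]
}}

```text
time: 12.12
tcp_pos: [0.5003, 0.002, 0.0947]
tool_rot: [-3.142, 0.0, 1.571]
force: [-0.6, -0.5, -0.8]
grip_width: 0.185
gripper_force: 25.0
```

Emit:
{"op": "play_rows", "data": {
  "targets": [1, 0, 0, -0.8, 0, 1, 0, 0, -1.6, 0, 1, 0, 0, -2.4, 0, 1, 0, 0, -3.2, 0, 1, 0, 0, -4, 0, 1, 0, 0, -4.8, 0, 1, 0, 0, -5.6, 0, 1, 0, 0, -6.4, 0, 1, 0, 0, -7, 0, 1, 0, 0, -7.4, 0]
}}

```text
time: 12.95
tcp_pos: [0.5002, 0.002, 0.0873]
tool_rot: [-3.141, 0.0, 1.571]
force: [-1.8, 0.0, -1.0]
grip_width: 0.187
gripper_force: 25.0
```

Emit:
{"op": "play_rows", "data": {
  "targets": [1, 0, 0, -0.2, 0, 1, 0, 0, -0.4, 0, 1, 0, 0, -0.6, 0, 1, 0, 0, -0.8, 0, 1, 0, 0, -1, 0, 1, 0, 0, -1.2, 0, 1, 0, 0, -1.4, 0, 1, 0, 0, -1.6, 0, 1, 0, 0, -1.6, 0, 1, 0, 0, -1.6, 0]
}}

```text
time: 13.78
tcp_pos: [0.5003, 0.002, 0.0858]
tool_rot: [-3.142, 0.0, 1.571]
force: [-1.2, 0.1, 0.2]
grip_width: 0.185
gripper_force: 25.0
```

Emit:
{"op": "play_rows", "data": {
  "targets": [1, 0, 0, -0.1, 0, 1, 0, 0, -0.2, 0, 1, 0, 0, -0.3, 0, 1, 0, 0, -0.4, 0, 1, 0, 0, -0.5, 0, 1, 0, 0, -0.5, 0, 1, 0, 0, -0.5, 0, 1, 0, 0, -0.5, 0, 1, 0, 0, -0.5, 0, 1, 0, 0, -0.5, 0]
}}

```text
time: 14.62
tcp_pos: [0.5004, 0.0019, 0.0857]
tool_rot: [3.141, 0.0, 1.571]
force: [-2.6, -0.9, 6.3]
grip_width: 0.187
gripper_force: 25.0
```

Seated on the shoulder at the expected height with a light 6 N. Release and withdraw.

Emit:
{"op": "play_rows", "data": {
  "targets": [0.8, 0, 0, 0.4, 0, 0.75, 0, 0, 0.4, 0, 0.7, 0, 0, 0.4, 0, 0.65, 0, 0, 0.4, 0, 0.6, 0, 0, 0.4, 0, 0.55, 0, 0, 0.4, 0, 0.5, 0, 0, 0.4, 0, 0.4, 0, 0, 0.4, 0, 0.3, 0, 0, 0.4, 0, 0.2, 0, 0, 0.4, 0]
}}

```text
time: 15.45
tcp_pos: [0.5004, 0.0021, 0.0857]
tool_rot: [3.141, -0.0, 1.571]
force: [0.2, -0.1, -0.1]
grip_width: 0.372
gripper_force: 0.0
```

Emit:
{"op": "play_rows", "data": {
  "targets": [0, 0, 0, 0, 0, 0, 0, 0, 0, 0, 0, 0, 0, 6, 0, 0, 0, 0, 18, 0, 0, 0, 0, 34, 0, 0, 0, 0, 54, 0, 0, 0, 0, 74, 0, 0, 0, 0, 94, 0, 0, 0, 0, 100, 0, 0, 0, 0, 100, 0]
}}

```text
time: 16.28
tcp_pos: [0.5012, 0.002, 0.1874]
tool_rot: [3.138, -0.0, 1.571]
force: [0.1, 0.2, -0.5]
grip_width: 0.499
gripper_force: 0.0
```

Run:
```python
from h import *
s=observe();print(s['tcp_pos'],s['force'],s['grip_width'])
def proj(n,P):
    c=viewer.camera_info(n)
    if n=='wrist':
        M=c['mount'];p=M[:3,:3].T@(R.from_euler('xyz',s['tool_rot']).inv().apply(np.array(P)-s['tcp_pos'])-M[:3,3]);r=np.hypot(p[0],p[1]);t=np.arctan2(r,-p[2])/r
        return np.round([c['cx']+c['fx']*t*p[0],c['cy']-c['fy']*t*p[1]],1)
    q=R.from_euler('xyz',c['rotation']).inv().apply(np.array(P)-c['position'])
    return np.round((c['cx']-c['fx']*q[0]/q[2],c['cy']+c['fy']*q[1]/q[2]),1)
for n in('scene','side','wrist'):
    im=viewer.capture(n)[:,:,::-1];cv2.imwrite(f'pics/{n}9.png',im)
    g=cv2.cvtColor(im,cv2.COLOR_BGR2GRAY);q=proj(n,(.5003,.002,.109));print(n,'top pred',q)
    u,v=np.round(q).astype(int);print(g[v-16:v+17,u])
    print(g[v+4,u-16:u+17])
```

```text
[0.5011544  0.00201177 0.18741538] [ 0.13760235  0.18627558 -0.48972032] 0.49921766051676303
scene top pred [375.7 147.1]
[ 82  60  55  57  60  61  66  68  84 123 132 132 128 132 133 144 142 146
 139 119 105 100  88 101 101 101 103 100 101 101 101 101  97]
[169 154 136 130 135 149 159 152 139 133 130 116  97  94  98 102 105 102
  95 105 121 127 129 128 127 128 130 131 129 130 129 127 129]
side top pred [335.3 157.3]
[149 149 156 158 159 161 161 160 162 161 163 160 163 163 168 176 180 176
 162 142 125 116 121 124 128 126 127 127 125 128 126 129 127]
[161 162 161 162 160 161 163 164 164 164 162 156 145 136 133 128 125 121
 122 147 188 209 208 201 191 186 185 179 176 176 177 180 183]
wrist top pred [319.1 202.6]
[ 91  90  87  82  80 100 136 156 162 163 163 163 164 163 164 164 164 164
 167 168 167 169 168 167 165 161 160 165 164 164 162 163 165]
[212 215 209 203 201 200 197 186 151 136 153 163 165 166 167 167 167 167
 165 164 164 164 163 163 164 165 166 177 196 211 215 218 219]
```

The plug top shows where predicted in the scene, side and wrist views, and the gripper is clear. Handing in.

```bash
python3 -c "
from plant import order
print(order.hand_in())"
```

```text
the job is handed in; nothing more can be done
None
```

The plug gauge stands on its shoulder in seat 1, which I took to be the 13 mm bush. It met the flange at the expected height under about 6 N, I let go, and the job is handed in with no verdict returned; I picked the seat from bore sizes in the camera images (about 13.8, 8.5 and 24.1 mm for seats 1 to 3) and tried only that one.

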